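Cap the bearing housing and present its port to the inspection camera

ROBOT

A 6-joint arm with a two-finger parallel gripper is mounted at the origin on the work surface. World frame = base frame: x ahead of the robot, y to its left, z up, the work surface at z = 0. Lengths are in m, angles in rad, forces in N, time in s.
With the tool pointing down it reaches from about 0.25 to 0.725 m from the base axis. Payload 4 kg.
Tool frame: the origin (TCP) lies midway between the tips of the shut fingers; the grasp point (between the pads) lies 19 mm behind it; y points along the fingers, x is the direction in which the jaws open and shut, and the axes are right-handed (so a half turn about y gives the same grasp; the last joint's range is limited). The gripper opens to 85 mm and grips with 20 to 120 N. Pads are 22 mm wide; open, the fingers measure 114 mm over their backs; the gripper's body (76 mm by 85 mm) begins 54 mm behind the grasp point. The pads swing forward as they close: fully open they stand 13 mm farther back than shut.
Start: joints at [-1.22, 0.241, 0.005, 1.335, 0, 1.571], TCP at [0.172, -0.47, 0.231] pointing down, gripper open.
Joint ranges: [-2.72, 2.72], [-1.05, 1.87], [-1.09, 1.28], [-1.99, 2.15], [-1.42, 1.44], [-3.14, 3.14]. Speed limits (rad/s): [2.79, 2.79, 3.14, 3.14, 3.14, 3.14].

INTERFACE

Orientations are given as a unit quaternion [x, y, z, w].
In Python, from workcell import bot gives the robot as it stands. The module is installed in compiled form; this text tells all that it offers.
- The arm moves only by the shell command python3 -m inch 'ROWS'. ROWS is text: rows parted by semicolons, each of 7 numbers parted by spaces: the turn, a rotation vector about the tool's x, y, z in degrees, then the shift along the tool's x, y, z in mm, then the closure, from 0 (fully open) to 1 (shut). In form: ax ay az dx dy dz fingers; .... A call has 1 to 12 rows; each row shifts and turns the commanded pose from where the row before left it, along the tool's axes as they then stand; what a row does not reach is not made up. A row lasts 1/8 s, in which the tool goes at most 62.5 mm and 10.7 degrees, less where a joint would pass 70% of its speed; a pose out of reach is approached as far as the arm can. A call with a gripper value outside its range is refused whole. The fingers move at their own pace and stop on an object; the grip force is fixed at half the most. Time passes only in rows, so rows that do not move let the fingers close. It gives the time, the measured TCP pose, the force and the opening at its end, in the units of the state.
- bot.get_obs(): the state, without advancing time (a new reading comes with each control period).
- bot.camera(name): name is "scene" or "top" or "wrist"; returns a dict with "color" (384x512x3 uint8, blue, green, red), "fx", "fy", "cx", "cy" (pixels), "extrinsics" (4x4, takes a point from world to camera coordinates). Camera axes: x right, y up, looking along -z (the intrinsics and any distortion apply to the point x, -y, -z); pixel columns grow to the right and rows downward; lengths in m; the calibration is good to about 2 mm. A picture is of the moment at which its call begins. There is no depth.
- bot.job_done(): hands the job in, once; it reports no verdict.
Trained networks look in the newest picture that a camera, given by its name, has taken for a name from the list of things; names that differ only in an ending like _2 or _b are one class to them, and where a whole thing is asked for, a point or a joint stands for the part that bears it (a point fixed in the world has none). Each returns a list of dicts, best first, with "conf" (0 to 1); they miss things now and then, are a little off and sometimes report something else, mostly with a low value. They report only what shows in the picture. A call takes as long as a camera call. They do not tell look-alikes from the thing itself.
- bot.look_for(name, camera): "extent" ([left, top, right, bottom] in pixels, round what is visible of it).
- bot.cut_out(name, camera): "region" (384x512 bool, what is visible of it) and "extent" ([left, top, right, bottom] in pixels, round what is visible of it).
- bot.spot_point(name, camera): "point" ([column, row] in pixels: a listed point, or the origin of a listed thing).
The state is a dict: "clock": time; "joint_pos": joint angles; "joint_vel": joint speeds; "tau": joint torques, N m; "eef_pos": TCP position; "tool_rot": TCP orientation; "ft_force": force on the tool from outside, world axes, zero at the start; "ft_torque": the same for the moment, N m; "grip_width": finger opening in m.
Only numpy, scipy, OpenCV 4.12 (cv2) and the standard library are available. Lean on these libraries where they do the work, as an engineer would, in place of code of your own. Each camera call takes 0.05 s, during which the arm holds its last target.

TASK

Set the loose orange cover onto the open aluminium housing in the blue nest so that it sits fully down and level, without dropping it, and let go of it. Then take the covered housing itself by its body, lift it out of the nest and present it to the inspection camera: upright, straight above the yellow spot, its brass port at the height of the lens and facing squarely into it; finish while holding it still there, with the cover still seated. Do not touch the camera stand, and leave the other parts on the bench where they are.

Things in the scene. Friction and masses are not known exactly. Their poses are not given: they have to be found in the camera images.
- housing: Open aluminium housing, the only one without a cover, standing in the blue nest: an upright round cup, 62 mm outside diameter, 58 mm high, wall 6 mm, about 0.3 kg. A brass port (18 mm diameter, axis 30 mm above the underside) sticks out 11 mm from the wall. Origin: centre of the underside; z up, +x out through the port. Grip it across the round body, best along its y axis, clear of the port.
- mouth (a point): Centre of the housing's open rim, 58 mm above its underside.
- centre (a point): The housing's middle: on its axis, at the height of the port, 30 mm above its underside.
- port (a point): Outer end of the brass port: 42 mm from the housing's axis along its +x, 30 mm above its underside.
- cover: Loose orange cover, 0.09 kg, lying spigot down on the bench: spigot 44 mm diameter, 6 mm high; disc 62 mm diameter, 6 mm thick; round knob on top 24 mm diameter, 16 mm high (28 mm in all). Origin: centre of the spigot's underside, z up. Seated, the spigot is in the bore (3 mm play all round) and the disc on the rim: origin 52 mm above the housing's underside.
- cover_seat (a point): Centre of the underside of the cover's disc (6 mm above the cover's origin); it meets mouth when the cover is seated.
- nest: Blue fixed block, 105 x 105 mm, 16 mm high, with a round pocket 66 mm wide and 10 mm deep in which the housing stands loosely (its underside 6 mm above the bench). Origin: centre of the underside; z up.
- nest_seat (a point): Centre of the floor of the nest's pocket, 6 mm above the bench.
- station: Fixed inspection camera stand: dark base plate 110 mm wide, 8 mm high, from 55 mm behind to 235 mm ahead of the origin; grey camera on a post with a black lens 42 mm in diameter, top of the camera 226 mm above the bench. Origin: on the bench under the yellow spot (40 mm diameter) on the plate; z up, +x level, from the viewing place towards the lens.
- view (a point): The viewing place: in the air, 200 mm above the bench (the height of the lens axis), straight above the yellow spot, 120 mm in front of the lens. The housing's middle (centre) belongs here.
- lens (a point): Front of the lens, 200 mm above the bench, 120 mm from the viewing place along the station's +x.
- done_a: A finished housing, same size, its orange cover already fixed on (80 mm high); to be left alone. Origin: centre of the underside.
- done_b: Another finished housing like done_a; to be left alone.
- bearing: Loose steel ball bearing, 47 mm diameter, 13 mm high, lying flat; to be left alone.
- driver: Screwdriver with a red handle, lying down; to be left alone.
- collet: Loose steel collet, 40 mm diameter, 40 mm high, standing on its narrow end; to be left alone.
Mind the look-alikes: they are no part of the job. There is more than one size of the nest; the one meant has the size given above. What is shaped like the housing but purple or turquoise is not meant.

How it is judged:
On the way, in this order (a step that is already met when the one before it is completed fails the run):
1. the cover is seated level on the housing, the housing still in its nest, and the cover has been let go (distance between cover_seat and mouth below 0.0045 m and angle between the z axis of cover and the z axis of housing, either way round below 0.05 rad and distance between housing and nest_seat below 0.006 m and angle between cover's own z axis and vertical below 0.06 rad and contact force between the fingers and cover below 0.1 N and linear speed of cover below 0.03 m/s), for 0.3 s.
2. the housing is lifted clear of the nest by its body with the cover seated (distance between cover_seat and mouth below 0.0045 m and angle between the z axis of cover and the z axis of housing, either way round below 0.05 rad and height (world z) of housing above 0.03 m and contact force between the fingers and housing above 1 N and contact force between housing and nest below 0.1 N), for 0.1 s.
At the end, for the whole second after the job is handed in: Fingers hold the housing by its body, nothing else carries it; its middle within 20 mm of the viewing place, upright within 0.15 rad, port pointing at the lens within 0.2 rad, at rest, the cover still seated (within 4.5 mm and 0.05 rad of the rim) (distance between cover_seat and mouth below 0.0045 m and angle between the z axis of cover and the z axis of housing, either way round below 0.05 rad and distance between centre and view below 0.02 m and angle between housing's own z axis and vertical below 0.15 rad and angle between the x axis of housing and the x axis of station, either way round below 0.2 rad and x of port in the frame of station above 0.01 m and contact force between the fingers and housing above 1 N and contact force between housing and station below 0.1 N and height (world z) of housing above 0.14 m and linear speed of housing below 0.03 m/s and angular speed of housing below 0.3 rad/s); the arm keeps its last pose, push and grip.
It fails at once if the cover is dropped (falls free faster than 0.45 m/s) (contact force between cover and anything else below 0.01 N and linear speed of cover above 0.45 m/s and distance between cover_seat and mouth above 0.01 m).
It fails at once if the camera stand is touched (more than 1 N) (contact force between station and anything else above 1 N).
It fails at once if a bystander is moved more than 30 mm (distance of any of done_a, done_b, bearing, driver, collet from where it was at the start of the episode above 0.03 m).
It also fails if it takes over 53 s, if anything falls off the work surface, if the arm or the gripper's body presses on something with over 40 N, if the wrist force passes 120 N, or if a joint passes its speed limit or range.

## Working session

There is one attempt and no reset: what is moved stays moved. The work goes in short steps, Python scripts to look and compute and a shell command to move; the robot and the scene stay as the last step left them, time stands still between calls to the robot, and variables do not carry over. Pictures are saved under pics/ and viewed, and the job is handed in when it is done.

```bash
mkdir -p pics; ls; python3 - <<'E'
from workcell import bot
import cv2
o=bot.get_obs();print({k:o[k] for k in('clock','eef_pos','tool_rot','grip_width','ft_force')})
for n in("scene","top","wrist"):
    c=bot.camera(n);cv2.imwrite(f'pics/{n}0.png',c['color']);print(n,c['fx'],c['fy'],c['cx'],c['cy'],c['extrinsics'].round(4).tolist(),[k for k in c])
    for t in("housing","cover","nest","station","done_a"):
        print(t,[(r['conf'],[int(v) for v in r['extent']]) for r in bot.look_for(t,n)])
E
```

```text
pics
{'clock': 0.0, 'eef_pos': array([ 0.17161529, -0.46896831,  0.23042145]), 'tool_rot': array([-0.57916061,  0.40567045, -0.40447527,  0.58000365]), 'grip_width': 0.08566936602960637, 'ft_force': array([-0.4060524 ,  0.67338808,  0.02188276])}
scene 431.12508058919815 431.12508058919815 242.6628118917419 197.40566065882962 [[0.0688, 0.9976, 0.0038, 0.0102], [-0.5426, 0.0342, 0.8393, 0.1584], [0.8371, -0.0598, 0.5437, -1.5618], [0.0, 0.0, 0.0, 1.0]] ['color', 'fx', 'fy', 'cx', 'cy', 'extrinsics']
housing [(0.98, [326, 240, 355, 278]), (0.73, [268, 213, 295, 242])]
cover [(0.68, [354, 221, 379, 235]), (0.48, [268, 215, 297, 240])]
nest [(0.97, [261, 220, 304, 254]), (0.85, [315, 181, 369, 211]), (0.58, [210, 240, 246, 268])]
station [(0.9, [17, 178, 169, 284])]
done_a [(0.91, [375, 263, 414, 300]), (0.86, [296, 272, 329, 311])]
top 499.66024709972766 499.66024709972766 251.210912526066 193.26090535096054 [[-0.0257, -0.9997, -0.0025, -0.0325], [0.9902, -0.0258, 0.1372, -0.5437], [-0.1372, 0.001, 0.9905, -1.2596], [0.0, 0.0, 0.0, 1.0]] ['color', 'fx', 'fy', 'cx', 'cy', 'extrinsics']
housing [(0.92, [146, 155, 177, 182]), (0.73, [200, 198, 225, 228]), (0.67, [237, 255, 261, 285])]
cover [(0.81, [110, 211, 132, 230]), (0.22, [318, 153, 471, 214])]
nest [(0.89, [109, 259, 163, 317]), (0.8, [246, 176, 280, 208]), (0.68, [191, 191, 236, 235])]
station [(0.66, [318, 153, 471, 210]), (0.17, [197, 197, 227, 227])]
done_a [(0.89, [181, 117, 207, 144]), (0.58, [114, 121, 138, 146]), (0.34, [195, 201, 225, 225])]
wrist 270.9711923091561 270.9711923091561 254.8082111091761 187.9767644064314 [[0.3443, -0.9389, -0.0003, -0.5005], [0.9011, 0.3306, -0.2805, 0.0372], [0.2634, 0.0963, 0.9599, -0.3781], [0.0, 0.0, 0.0, 1.0]] ['color', 'fx', 'fy', 'cx', 'cy', 'extrinsics']
housing []
cover []
nest []
station []
done_a []
```

View pics/scene0.png

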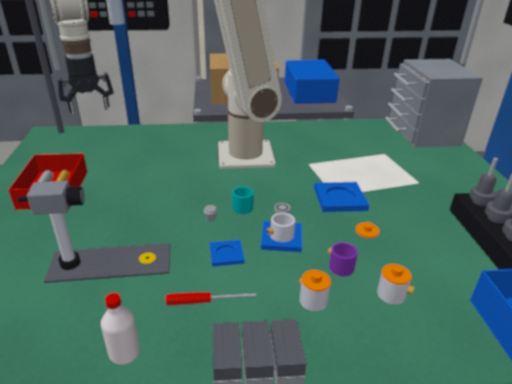

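View pics/top0.png

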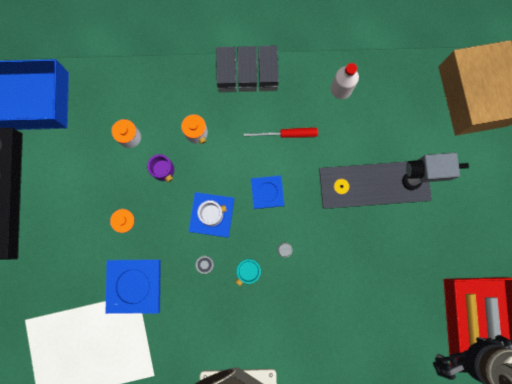

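View pics/wrist0.png

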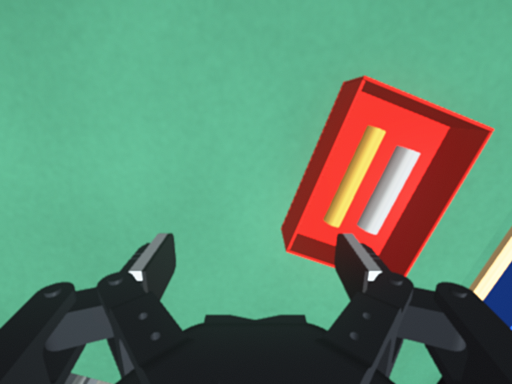

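The scene view shows the housing in the middle nest at about (282,227), the cover at (367,229) and the yellow spot at (147,258). In the top view they are at about (210,213), (122,220) and (342,186), with the housing's port at (223,209). The purple and turquoise cups and the two finished housings are decoys. Next I'll measure positions.

```bash
cat > h.py <<'E'
import numpy as np, cv2
from workcell import bot
from scipy.spatial.transform import Rotation as R
def ray(c,p):
    E=c['extrinsics'];d=np.array([(p[0]-c['cx'])/c['fx'],-(p[1]-c['cy'])/c['fy'],-1.])
    Rm=E[:3,:3];return -Rm.T@E[:3,3],Rm.T@d
def onz(c,p,z):
    o,d=ray(c,p);return o+d*(z-o[2])/d[2]
def proj(c,P):
    E=c['extrinsics'];q=E[:3,:3]@np.asarray(P)+E[:3,3]
    return np.array([c['cx']+c['fx']*q[0]/-q[2],c['cy']+c['fy']*q[1]/q[2]])
E
python3 - <<'E'
from h import *
np.set_printoptions(precision=4,suppress=True)
Z=dict(mouth=.064,port=.036,centre=.036,cover_seat=.006,cover=0,housing=.006,nest_seat=.006,nest=0,station=0,lens=.2)
for n in("top","scene"):
    c=bot.camera(n)
    for t,z in Z.items():
        for r in bot.spot_point(t,n)[:4]:
            print(n,t,round(r['conf'],2),np.array(r['point']).round(1),onz(c,r['point'],z)[:2])
    im=c['color'];hsv=cv2.cvtColor(im,cv2.COLOR_BGR2HSV)
    m=cv2.inRange(hsv,(24,150,150),(34,255,255))
    nn,l,s,ce=cv2.connectedComponentsWithStats(m)
    for i in range(1,nn):
        if s[i,4]>15: print(n,'yellow',s[i],ce[i],onz(c,ce[i],.008)[:2])
    m=cv2.inRange(hsv,(5,150,120),(20,255,255))
    nn,l,s,ce=cv2.connectedComponentsWithStats(m)
    for i in range(1,nn):
        if s[i,4]>8: print(n,'orange',s[i],ce[i],onz(c,ce[i],.012)[:2])
    big=cv2.resize(im[150:330,90:420] if n=='top' else im[170:320,120:420],None,fx=2.4,fy=2.4,interpolation=cv2.INTER_CUBIC);cv2.imwrite(f'pics/{n}big.png',big)
E
```

```text
top mouth 0.93 [161.1 164.7] [0.6189 0.1825]
top mouth 0.68 [210.7 215.5] [0.4849 0.0572]
top port 0.75 [172.  176.6] [0.5922 0.1591]
top port 0.73 [224.4 204.3] [0.5158 0.0236]
top centre 0.94 [248.2 269.3] [ 0.3477 -0.0339]
top centre 0.72 [159.7 167.7] [0.6166 0.1912]
top centre 0.71 [210.9 210.7] [0.5    0.0588]
top cover_seat 0.64 [124.3 216.5] [0.4937 0.2904]
top cover_seat 0.31 [340.6 184.1] [ 0.5655 -0.2854]
top cover 0.95 [124.1 221. ] [0.4824 0.2924]
top cover 0.64 [210.8 213.3] [0.4969 0.0621]
top housing 0.91 [248.8 271.8] [ 0.3409 -0.035 ]
top housing 0.68 [210.2 213.6] [0.4955 0.0632]
top housing 0.62 [162.9 168.8] [0.6193 0.1882]
top nest_seat 0.62 [132.  286.1] [0.312  0.2688]
top nest_seat 0.57 [213.3 215.7] [0.4898 0.0551]
top nest_seat 0.55 [267.3 191.7] [ 0.5501 -0.0895]
top nest_seat 0.47 [130.8 137.6] [0.7073 0.2748]
top nest 0.95 [209.8 211.2] [0.5026 0.0647]
top nest 0.69 [139.6 286.7] [0.3097 0.2504]
top nest 0.67 [266.  195.1] [ 0.5419 -0.086 ]
top nest 0.59 [129.1 138.9] [0.7054 0.2809]
top station 0.82 [340.3 187.3] [ 0.5577 -0.2852]
top lens 0.56 [409.2 1
[... 1423 characters left out ...]
67 [338.7 198.8] [0.3163 0.2611]
scene nest 0.59 [281.1 236.7] [0.4898 0.0593]
scene station 0.87 [146.6 259.7] [ 0.5601 -0.289 ]
scene station 0.44 [282.6 225.4] [0.4398 0.0707]
scene station 0.23 [ 81.4 196. ] [ 0.2511 -0.5226]
scene lens 0.9 [ 84.5 197.4] [ 0.5761 -0.3989]
scene yellow [139 253  16  10 119] [146.7899 257.5126] [ 0.5612 -0.2875]
scene orange [ 51 154  16   1  16] [ 58.5 154. ] [-0.0148 -0.6635]
scene orange [ 56 169  14  12  62] [ 62.8871 173.7903] [ 0.1298 -0.6086]
scene orange [356 222  23  16 285] [367.0211 229.6807] [0.4894 0.2923]
scene orange [382 264  29  20 455] [396.2022 273.5363] [0.6618 0.3082]
scene orange [301 270  30  21 479] [315.739 279.904] [0.6706 0.1136]
```

View pics/topbig.png

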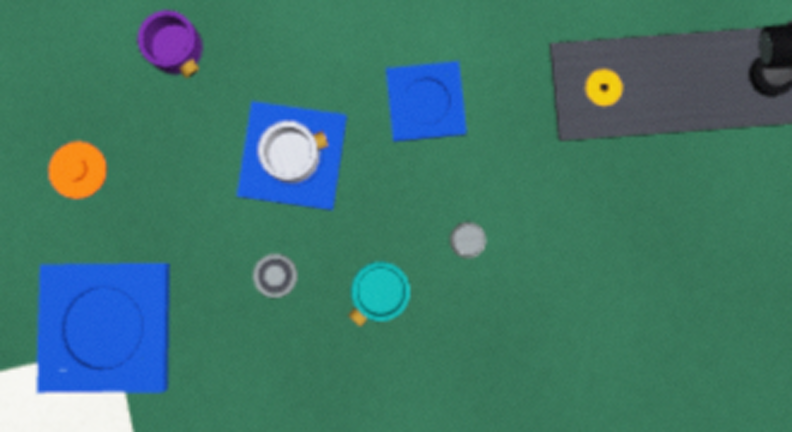

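```bash
python3 - <<'E'
from h import *
np.set_printoptions(precision=4,suppress=True)
c=bot.camera("top")
o=bot.get_obs();M=R.from_quat(o['tool_rot']).as_matrix();print(o['eef_pos'],M,o['joint_pos'])
r=bot.cut_out("station","top")[0]; 
im=c['color'];b=im.astype(int)
# plate mask: dark, low saturation
hsv=cv2.cvtColor(im,cv2.COLOR_BGR2HSV)
m=cv2.inRange(hsv,(0,0,40),(180,90,110));m[:, :310]=0;m[:150]=0;m[215:]=0;m[:,405:]=0
# top & bottom edges
T=[];B=[]
for x in range(326,400):
    ys=np.where(m[:,x])[0]
    if len(ys)>10:T.append((x,ys[0]));B.append((x,ys[-1]+1))
for E in(T,B):
    k=np.polyfit(*np.array(E).T,1);p=[onz(c,(x,np.polyval(k,x)),.008) for x in(326,400)]
    print(p,np.degrees(np.arctan2(*(p[1]-p[0])[1::-1])))
# housing rim circle: white pixels
m=cv2.inRange(hsv,(0,0,120),(180,70,255));m[:, :190]=0;m[:,235:]=0;m[:195]=0;m[235:]=0
cn=max(cv2.findContours(m,0,1)[0],key=cv2.contourArea);print(cv2.minEnclosingCircle(cn));(x,y),rr=cv2.minEnclosingCircle(cn);print(onz(c,(x,y),.05))
print(proj(c,(.495,.06,.064)))
E
```

```text
[ 0.1718 -0.4696  0.2313] [[ 0.3436  0.      0.9391]
 [-0.9391 -0.      0.3436]
 [ 0.     -1.      0.    ]] [-1.22    0.2406  0.005   1.3352  0.      1.5709]
[array([ 0.6115, -0.2483,  0.008 ]), array([ 0.621 , -0.4469,  0.008 ])] -87.25391772831013
[array([ 0.5009, -0.2432,  0.008 ]), array([ 0.5102, -0.4395,  0.008 ])] -87.28380507649828
((209.89999389648438, 212.89999389648438), 12.665810585021973)
[0.493  0.0603 0.05  ]
[209.5511 211.5612]
```

```bash
python3 -m inch '0 -6.25 0 -1 0 58.7 0;0 -6.25 0 -1 0 58.7 0;0 -6.25 0 -1 0 58.7 0;0 -6.25 0 -1 0 58.7 0;0 -6.25 0 -1 0 58.7 0;0 -6.25 0 -1 0 58.7 0;0 -6.25 0 -1 0 58.7 0;0 -6.25 0 -1 0 58.7 0'
```

```text
clock: 3.1
eef_pos: [0.5061, -0.1578, 0.2312]
tool_rot: [0.697, -0.121, 0.121, -0.697]
ft_force: [0.9, -0.5, -0.2]
grip_width: 0.0853
```

```bash
python3 -m inch '0 -6.25 0 -1 0 58.7 0;0 -6.25 0 -1 0 58.7 0;0 -6.25 0 -1 0 58.7 0;0 -6.25 0 -1 0 58.7 0;0 -6.25 0 -1 0 58.7 0;0 -6.25 0 -1 0 58.7 0;0 -6.25 0 -1 0 58.7 0;0 -6.25 0 -1 0 58.7 0;0 0 0 0 0 0 0;0 0 0 0 0 0 0'
cat > look.py <<'E'
from h import *
import sys
np.set_printoptions(precision=4,suppress=True)
n=sys.argv[1];cam=sys.argv[2]
c=bot.camera(cam);cv2.imwrite(f'pics/{n}.png',c['color'])
o=bot.get_obs();M=R.from_quat(o['tool_rot']).as_matrix();print(o['clock'],o['eef_pos'],M.T.round(3).tolist(),o['joint_pos'],o['grip_width'],o['ft_force'])
for a in sys.argv[3:]:
    t,z=a.split(':')
    for r in bot.spot_point(t,cam)[:3]: print(t,r['conf'],np.array(r['point']).round(1),onz(c,r['point'],float(z)))
    for r in bot.look_for(t,cam)[:3]: print('  ext',t,r['conf'],np.array(r['extent']).round(1))
E
python3 look.py w1 wrist cover:0 cover_seat:.006 housing:.006 mouth:.064 port:.036
```

```text
clock: 4.35
eef_pos: [0.4815, 0.295, 0.2312]
tool_rot: [0.683, 0.184, -0.184, -0.683]
ft_force: [0.3, -0.1, -0.1]
grip_width: 0.0851
4.4 [0.4819 0.2943 0.2313] [[0.866, 0.5, -0.0], [0.0, -0.001, -1.0], [-0.5, 0.866, -0.001]] [ 0.5486  0.3704  0.1848  1.3854 -0.0005  1.5953] 0.08522524395615108 [ 0.5527 -0.9169  0.7524]
cover 0.76 [257.3 161.8] [0.4842 0.2962 0.    ]
  ext cover 0.97 [230.1 141.1 278.7 183.4]
cover_seat 0.93 [253.4 164.3] [0.4807 0.2914 0.006 ]
cover_seat 0.67 [114.5 241.5] [0.3597 0.0853 0.006 ]
  ext cover_seat 0.78 [229.3 141.2 281.7 187.5]
  ext cover_seat 0.38 [170.3 251.6 234.1 323.2]
housing 0.78 [ 78.7 289.4] [ 0.3422 -0.022   0.006 ]
housing 0.76 [296.1 262.6] [0.6143 0.1915 0.006 ]
housing 0.62 [179.6 327.1] [ 0.5124 -0.0082  0.006 ]
  ext housing 0.96 [159.1 277.  208.5 328.6]
  ext housing 0.93 [269.1 244.3 327.9 302.3]
mouth 0.94 [178.8 320.2] [0.4957 0.0595 0.064 ]
mouth 0.68 [304.9 284.6] [0.6155 0.1955 0.064 ]
mouth 0.36 [257.4 163.9] [0.4788 0.3044 0.064 ]
  ext mouth 0.95 [162.3 278.9 207.2 330.4]
  ext mouth 0.77 [ 67.  277.7  91.9 288.4]
  ext mouth 0.61 [271.1 241.6 324.1 305.4]
port 0.91 [180.5 326.8] [0.5078 0.0228 0.036 ]
port 0.75 [268.4 280.5] [0.5817 0.1603 0.036 ]
port 0.74 [181.3 303.9] [0.4907 0.0611 0.036 ]
  ext port 0.95 [162.7 275.6 205.5 329.8]
  ext port 0.87 [268.  246.8 327.8 305.6]
  ext port 0.53 [ 52.4 275.   93.3 287. ]
```

View pics/w1.png

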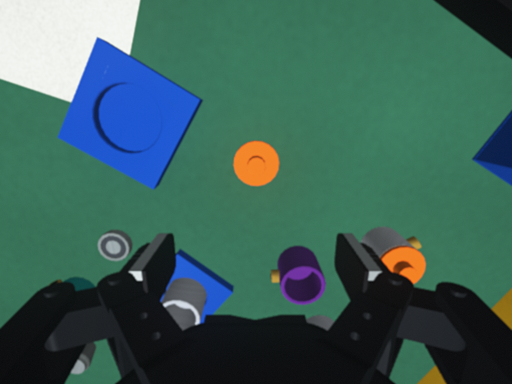

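The wrist view shows the cover centred near (256,163), ahead of the fingers, with the housing rim at about (183,315).

```bash
python3 - <<'E'
from h import *
np.set_printoptions(precision=4,suppress=True)
for cam in("wrist","top","scene"):
    c=bot.camera(cam);hsv=cv2.cvtColor(c['color'],cv2.COLOR_BGR2HSV)
    m=cv2.inRange(hsv,(5,150,100),(20,255,255))
    p=proj(c,(.482,.294,.01)).astype(int)
    l=cv2.connectedComponents(m)[1];k=l[p[1],p[0]]
    cn=max(cv2.findContours((l==k).astype('u1'),0,1)[0],key=cv2.contourArea)
    e=cv2.fitEllipse(cn);
    # fit model: silhouettes of disc (z 6..12) + knob top
    from scipy.optimize import minimize
    def sil(xy):
        a=np.linspace(0,2*np.pi,60);P=[]
        for r,z in((.031,.006),(.031,.012),(.012,.028)):
            P+=[proj(c,(xy[0]+r*np.cos(t),xy[1]+r*np.sin(t),z)) for t in a]
        h=cv2.convexHull(np.array(P,np.float32)*16).astype(int);mm=np.zeros(m.shape,np.uint8);cv2.fillConvexPoly(mm,h,1,shift=4);return mm
    f=lambda xy:float(((sil(xy)>0)!=(l==k)).sum())
    r=minimize(f,(.483,.294),method='Nelder-Mead',options=dict(initial_simplex=[(.483,.294),(.489,.294),(.483,.3)]))
    print(cam,e,onz(c,e[0],.010),r.x,r.fun)
E
```

```text
wrist ((255.75035095214844, 162.67730712890625), (44.15522766113281, 44.77442932128906), 86.6799545288086) [0.4822 0.2956 0.01  ] [0.4826 0.2955] 90.0
top ((121.79228210449219, 220.3773651123047), (22.81935691833496, 23.27425193786621), 50.9400634765625) [0.4833 0.2959 0.01  ] [0.4834 0.2963] 25.0
scene ((367.0088195800781, 229.68153381347656), (14.547436714172363, 22.74917221069336), 101.2450180053711) [0.4868 0.2934 0.01  ] [0.4833 0.2941] 42.0
```

```bash
python3 -m inch '0 0 0 1.5 50 0.3 0;0 0 0 0 50 0 0.3;0 0 0 0 50 0 0.4;0 0 0 0 40 0 0.4;0 0 0 0 20 0 0.4;0 0 0 0 6 0 0.5;0 0 0 0 0 0 0.5' ; python3 look.py w2 wrist
```

```text
clock: 5.92
eef_pos: [0.4829, 0.2963, 0.0155]
tool_rot: [-0.683, -0.184, 0.184, 0.683]
ft_force: [0.0, 0.4, 1.0]
grip_width: 0.0423
5.975 [0.4834 0.2966 0.0163] [[0.865, 0.502, 0.002], [0.001, 0.001, -1.0], [-0.502, 0.865, -0.0]] [ 0.5503  0.5491 -0.1324  0.8876 -0.      1.5957] 0.0425998807880889 [-0.3362 -0.5274  0.2055]
```

View pics/w2.png

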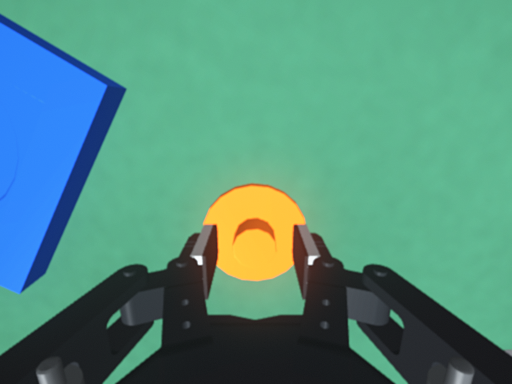

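The knob sits at (254,240), midway between the fingers at (210,245) and (303,245), so I can close.

```bash
python3 -m inch '0 0 0 0 0 0 0.6;0 0 0 0 0 0 0.75;0 0 0 0 0 0 0.9;0 0 0 0 0 0 0.9;0 0 0 0 0 0 0.9;0 0 0 0 0 0 0.9' ; python3 look.py w3 wrist
```

```text
clock: 6.72
eef_pos: [0.4835, 0.2966, 0.0168]
tool_rot: [-0.683, -0.184, 0.183, 0.683]
ft_force: [-1.1, -0.9, 5.2]
grip_width: 0.0213
6.775 [0.4835 0.2966 0.0168] [[0.865, 0.502, 0.003], [0.002, 0.001, -1.0], [-0.502, 0.865, 0.0]] [ 0.5503  0.548  -0.1326  0.8877  0.      1.5957] 0.021277031349359692 [-0.8892 -0.3773  6.7414]
```

View pics/w3.png

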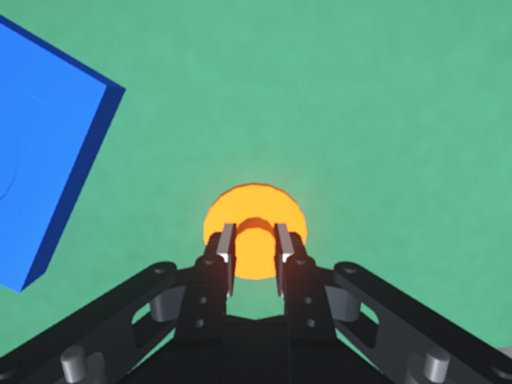

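```bash
python3 -m inch '0 0 0 0 -2 0 0.9;0 0 0 0 -8 0 0.9;0 0 0 0 -15 0 0.9;0 0 0 0 -25 0 0.9;0 0 0 0 0 0 0.9' ; python3 look.py w4 wrist cover_seat:.05;python3 look.py s4 scene cover_seat:.05
```

```text
clock: 7.4
eef_pos: [0.4847, 0.2973, 0.0682]
tool_rot: [-0.682, -0.186, 0.182, 0.683]
ft_force: [1.0, -0.5, -0.9]
grip_width: 0.0211
7.45 [0.4837 0.2967 0.0667] [[0.865, 0.501, 0.003], [0.003, 0.002, -1.0], [-0.501, 0.865, 0.0]] [ 0.5502  0.4901 -0.0795  0.998   0.      1.5957] 0.020723016205109294 [-0.0845  0.4369 -0.7598]
cover_seat 0.74 [253.5 231.7] [0.486  0.2921 0.05  ]
  ext cover_seat 0.92 [200.2 184.7 307.  279. ]
7.6 [0.482  0.2957 0.0645] [[0.865, 0.501, -0.002], [-0.001, -0.001, -1.0], [-0.501, 0.865, -0.0]] [ 0.5502  0.4925 -0.0821  0.9978  0.      1.5957] 0.02118584106809224 [ 0.4857  0.0701 -1.4862]
cover_seat 0.74 [368.8 214.8] [0.4739 0.2959 0.05  ]
  ext cover_seat 0.49 [357.7 207.4 382.  221.3]
  ext cover_seat 0.39 [162.2 294.  254.9 302.4]
```

View pics/w4.png

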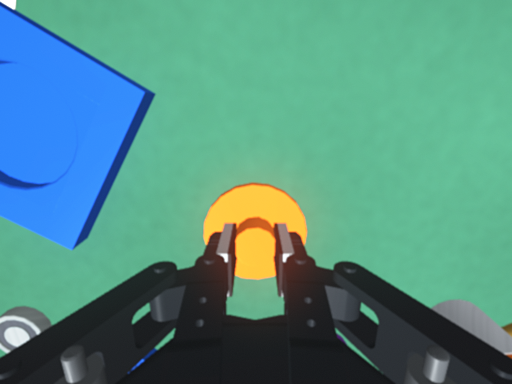

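View pics/s4.png

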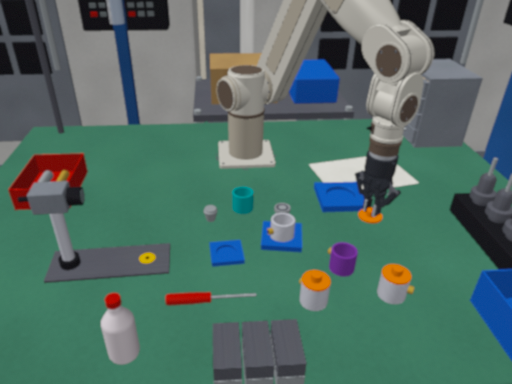

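Cover held and level (disc at (255,232) in the wrist view). Next I'll move past the housing so the wrist camera can see its rim.

```bash
python3 -m inch '0 0 0 0 -30 -5 0.9;0 0 0 -5 -40 -15 0.9;0 0 0 -18 -30 -35 0.9;0 0 0 -18 -13 -45 0.9;0 0 0 -18 0 -50 0.9;0 0 0 -18 0 -50 0.9;0 0 0 -18 0 -50 0.9;0 0 0 -10 0 -40 0.9;0 0 0 -3 0 -11 0.9;0 0 0 0 0 0 0.9;0 0 0 0 0 0 0.9' ; python3 look.py w5 wrist cover_seat:.15 mouth:.064 port:.036 nest:0 centre:.036 housing:.006
```

```text
clock: 9.07
eef_pos: [0.5398, -0.0172, 0.178]
tool_rot: [-0.682, -0.184, 0.184, 0.683]
ft_force: [-0.8, 0.3, -0.3]
grip_width: 0.0211
9.125 [ 0.5398 -0.0171  0.1781] [[0.864, 0.503, -0.0], [-0.001, 0.0, -1.0], [-0.503, 0.864, 0.001]] [-0.0319  0.348   0.0121  1.2356  0.0004  1.0116] 0.021138645308870555 [-0.8134 -0.084   0.0946]
cover_seat 0.56 [253.6 228.5] [ 0.5422 -0.0245  0.15  ]
  ext cover_seat 0.78 [201.3 182.4 308.6 279.7]
mouth 0.97 [457.4  26.3] [0.6168 0.1866 0.064 ]
mouth 0.8 [254.2  86.8] [0.4936 0.0597 0.064 ]
mouth 0.61 [59.  96.4] [ 0.3467 -0.0353  0.064 ]
  ext mouth 0.93 [217.1  49.8 286.9 134.1]
  ext mouth 0.87 [ 25.7  47.2 121.2 130.3]
  ext mouth 0.62 [388.3   0.  486.6  74.4]
port 0.88 [59.9 49.6] [ 0.3165 -0.0028  0.036 ]
port 0.68 [249.2 129.1] [0.5086 0.0236 0.036 ]
port 0.64 [389.3  40.8] [0.582  0.1607 0.036 ]
  ext port 0.76 [384.3   3.1 492.8  70.9]
  ext port 0.62 [ 26.5  48.6 119.1 127.2]
  ext port 0.58 [218.7  48.5 287.2 131.9]
  ext nest 0.83 [188.6  11.  322.2 157.7]
  ext nest 0.56 [189.8 179.4 232.8 248.7]
  ext nest 0.29 [139.4 305.4 171.6 354.8]
centre 0.98 [253.3  90. ] [0.4932 0.0584 0.036 ]
centre 0.64 [81.  92.9] [ 0.3473 -0.0298  0.036 ]
centre 0.6 [433.2  37.2] [0.6157 0.1839 0.036 ]
  ext centre 0.97 [221.3  48.4 284.6 132.7]
  ext centre 0.9 [386.    1.3 490.3  72.6]
  ext centre 0.82 [ 29.6  45.9 126.3 127. ]
housing 0.89 [94.3 96.4] [ 0.3447 -0.0337  0.006 ]
housing 0.77 [414.5  41.2] [0.6133 0.186  0.006 ]
housing 0.76 [253.3  89.5] [0.4919 0.0604 0.006 ]
  ext housing 0.96 [385.1   0.  491.4  73.7]
  ext housing 0.94 [219.1  46.1 289.3 131. ]
  ext housing 0.77 [ 27.1  47.  123.2 130.6]
```

View pics/w5.png

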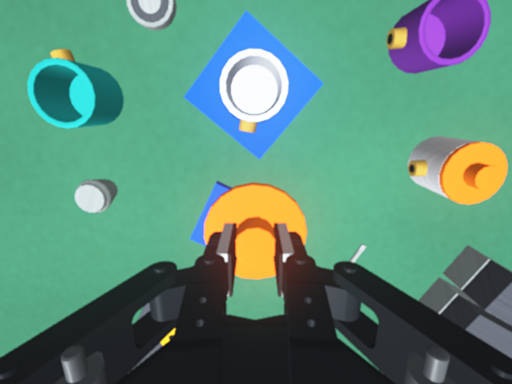

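```bash
cat > fit.py <<'E'
from h import *
from scipy.optimize import minimize
np.set_printoptions(precision=4,suppress=True)
def hullmask(c,P,shape):
    h=cv2.convexHull(np.array([proj(c,p) for p in P],np.float32)*16).astype(int)
    m=np.zeros(shape,np.uint8);cv2.fillConvexPoly(m,h,1,shift=4);return m
def ring(x,y,r,z,n=60): return [(x+r*np.cos(t),y+r*np.sin(t),z) for t in np.linspace(0,2*np.pi,n)]
def comp(m,p):
    l=cv2.connectedComponents(m)[1];return l==l[int(p[1]),int(p[0])]
E
python3 - <<'E'
from fit import *
c=bot.camera("wrist");im=c['color'];hsv=cv2.cvtColor(im,cv2.COLOR_BGR2HSV)
o=bot.get_obs();tcp=o['eef_pos'];M=R.from_quat(o['tool_rot']).as_matrix()
# housing: low-sat bright
m=cv2.inRange(hsv,(0,0,100),(180,80,255));m[:,:200]=0;m[:,310:]=0;m[150:]=0
g=comp(m,(254,55)) if m[55,254] else comp(m,(254,117))
g=cv2.morphologyEx(g.astype('u1'),cv2.MORPH_CLOSE,np.ones((7,7)))
cv2.imwrite('pics/m5.png',g*255)
cn=max(cv2.findContours(g,0,1)[0],key=cv2.contourArea);e=cv2.fitEllipse(cn)
print('rim',e,onz(c,e[0],.064))
f=lambda q:float((hullmask(c,ring(q[0],q[1],.031,.064)+ring(q[0],q[1],.031,.016),g.shape)!=g).sum())
r=minimize(f,(.494,.06),method='Nelder-Mead',options=dict(initial_simplex=[(.494,.06),(.499,.06),(.494,.065)]));print('housing',r.x,r.fun)
H=r.x
# port brass
m=cv2.inRange(hsv,(12,90,90),(28,255,255));m[:,:230]=0;m[:,270:]=0;m[140:]=0;m[:110]=0
ys,xs=np.where(m);p=(xs.mean(),ys.mean());P=onz(c,p,.036);print('brass',p,len(xs),P,np.degrees(np.arctan2(P[1]-H[1],P[0]-H[0])))
# cover
m=cv2.inRange(hsv,(5,150,100),(20,255,255));k=comp(m,(255,200))
ys,xs=np.where(k);sel=ys<225
from scipy.optimize import least_squares
ed=[]
for x in range(206,306,2):
    yy=np.where(k[:225,x])[0]
    if len(yy):ed.append((x,yy[0]))
ed=np.array(ed,float)
for zz in (-.0045,-.0065):
  def res(q):
    pts=np.array([proj(c,p) for p in ring(q[0],q[1],.031,tcp[2]+zz,200)])
    return [np.linalg.norm(pts-e-[0,0],axis=1).min() for e in ed]
  r=least_squares(res,tcp[:2],diff_step=1e-3,x_scale=.01);d=np.r_[r.x,tcp[2]]-tcp
  print('cover',zz,r.x,'tool',M.T@d,'res',np.mean(r.fun),'from z')
print(tcp)
E
```

```text
rim ((253.21463012695312, 85.47237396240234), (66.73638153076172, 80.36028289794922), 6.48716926574707) [0.4929 0.059  0.064 ]
housing [0.4929 0.0596] 213.0
brass (np.float64(247.42753623188406), np.float64(124.44927536231884)) 138 [0.5053 0.0254 0.036 ] -69.94275817516655
cover -0.0045 [ 0.5397 -0.0192] tool [-0.0008 -0.     -0.0004] res 0.7801174544482121 from z
cover -0.0065 [ 0.54   -0.0196] tool [-0.0007 -0.     -0.0008] res 0.7086711176695119 from z
[ 0.5402 -0.0185  0.1783]
```

View pics/m5.png

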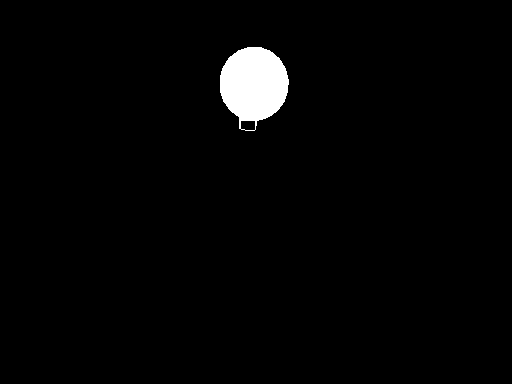

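```bash
python3 - <<'E'
from fit import *
c=bot.camera("wrist");im=c['color']
from scipy.optimize import least_squares
g=cv2.imread('pics/m5.png',0)
g=cv2.morphologyEx(g,cv2.MORPH_OPEN,np.ones((9,9)))
cn=max(cv2.findContours(g,0,1)[0],key=cv2.contourArea)[:,0].astype(float)
up=cn[cn[:,1]<110]
for R_ in(.031,):
  def res(q,pts_=up):
    P=np.array([proj(c,p) for p in ring(q[0],q[1],R_,.064,300)]);C=P.mean(0)
    out=[]
    for e in pts_:
        i=np.linalg.norm(P-e,axis=1).argmin();out.append((np.linalg.norm(e-C)-np.linalg.norm(P[i]-C)))
    return out
  for s in(up,cn):
    r=least_squares(lambda q:res(q,s),(.493,.06),diff_step=1e-3,x_scale=.01);print(r.x,np.mean(r.fun),np.std(r.fun))
H=r.x
v=im.copy()
for p in ring(*H,.031,.064)+ring(*H,.025,.064):
    a=proj(c,p);cv2.circle(v,tuple(a.round().astype(int)),0,(0,0,255),-1)
for ang in(-60,-65,-70,-75):
    t=np.radians(ang);a=proj(c,(H[0]+.042*np.cos(t),H[1]+.042*np.sin(t),.036));print(ang,a)
cv2.imwrite('pics/v5.png',cv2.resize(v[20:160,180:330],None,fx=4,fy=4,interpolation=0))
E
```

```text
[0.4931 0.0592] -0.6760553325721149 0.5485866898213043
[0.4929 0.0594] -0.7535198394843161 0.56120309804849
-60 [253.5121 130.7197]
-65 [249.9544 130.5532]
-70 [246.4205 130.0711]
-75 [242.9339 129.276 ]
```

View pics/v5.png

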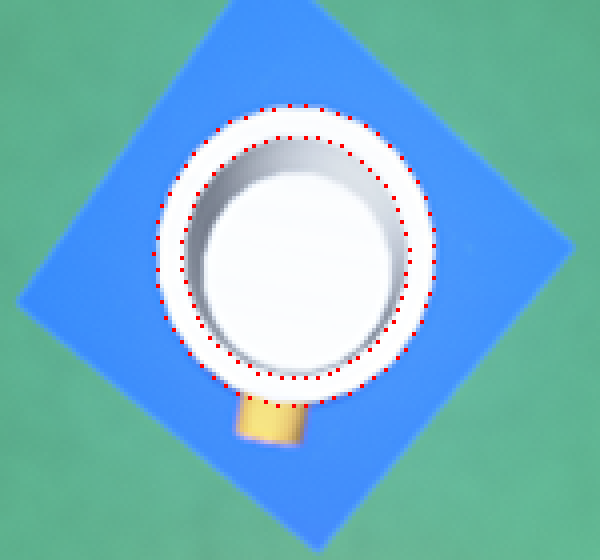

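The model rim lies on the picture's rim, which gives mouth (0.493, 0.0593) and a port heading of about -69°. I'll move over it, turn 9° so the jaws lie along the housing's y, and stop just above.

```bash
python3 -m inch '0 0 0 -1 20 40 0.9;0 0 0 0 30 40 0.9;0 0 0 0 20 11.6 0.9;0 9 0 0 10 0 0.9;0 0 0 0 0 0 0.9;0 0 0 0 0 0 0.9' ; python3 look.py w6 wrist ;python3 look.py s6 scene; python3 look.py t6 top; python3 - <<'E'
import cv2
a=cv2.imread('pics/s6.png')[170:270,230:340];b=cv2.imread('pics/t6.png')[170:260,160:260]
cv2.imwrite('pics/st6.png',cv2.hconcat([cv2.resize(a,(400,364),interpolation=2),cv2.resize(b,(400,364),interpolation=2)]))
E
```

```text
clock: 10.58
eef_pos: [0.494, 0.0602, 0.0989]
tool_rot: [0.695, 0.13, -0.13, -0.695]
ft_force: [-0.1, -1.1, -0.2]
grip_width: 0.0209
10.625 [0.4941 0.0601 0.099 ] [[0.933, 0.361, 0.001], [0.001, 0.0, -1.0], [-0.361, 0.933, -0.0]] [ 0.1211  0.3351 -0.2294  1.0048 -0.      1.3224] 0.020715648837788418 [-0.792  -0.7304 -0.9023]
10.675 [0.4941 0.0601 0.099 ] [[0.933, 0.361, 0.001], [0.001, 0.0, -1.0], [-0.361, 0.933, -0.0]] [ 0.121   0.3351 -0.2295  1.0048  0.      1.3228] 0.020741292586643523 [ 0.1807 -0.6691  0.0256]
10.725 [0.4941 0.0601 0.099 ] [[0.933, 0.36, 0.001], [0.001, 0.0, -1.0], [-0.36, 0.933, -0.0]] [ 0.121   0.335  -0.2296  1.0047  0.      1.3231] 0.02100945095749811 [-0.2598  0.1247 -0.7691]
```

View pics/w6.png

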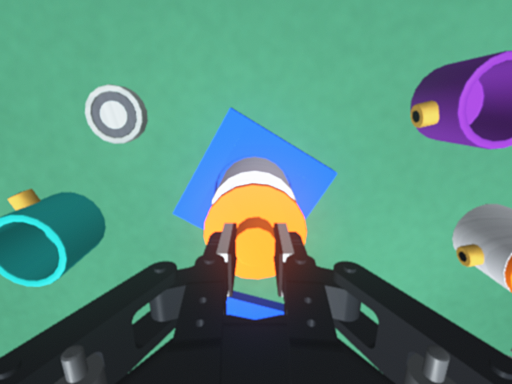

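View pics/st6.png

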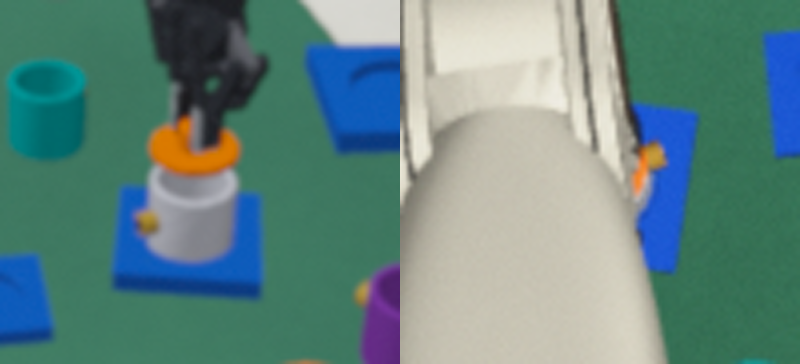

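```bash
cat > rel.py <<'E'
from fit import *
from scipy.optimize import least_squares
c=bot.camera("wrist");im=c['color'];hsv=cv2.cvtColor(im,cv2.COLOR_BGR2HSV)
o=bot.get_obs();tcp=o['eef_pos'];M=R.from_quat(o['tool_rot']).as_matrix()
k=cv2.inRange(hsv,(5,150,100),(20,255,255))
ed=[]
for x in range(208,304,2):
    yy=np.where(k[150:225,x])[0]
    if len(yy):ed.append((x,yy[0]+150))
ed=np.array(ed,float)
def fit(ed,z,q0):
  def res(q):
    P=np.array([proj(c,p) for p in ring(q[0],q[1],.031,z,300)]);C=P.mean(0)
    return [np.linalg.norm(e-C)-np.linalg.norm(P[np.linalg.norm(P-e,axis=1).argmin()]-C) for e in ed]
  r=least_squares(res,q0,diff_step=1e-3,x_scale=.01);return r.x,np.std(r.fun)
C,s=fit(ed,tcp[2]-.0045,tcp[:2]);print('cover',C,s)
# rim: bright white above orange, outer edge = bright(V>200,S<60) first pixel
w=cv2.inRange(hsv,(0,0,215),(180,45,255))
er=[]
for x in range(222,292,2):
    yy=np.where(w[150:225,x])[0]
    if len(yy)>2:er.append((x,yy[0]+150))
er=np.array(er,float);print(er[::6].tolist())
Hh,s=fit(er,.064,(.493,.0593));print('rim',Hh,s)
d=np.r_[Hh-C,0];print('move tool',M.T@d,tcp)
E
python3 rel.py
```

```text
cover [0.4938 0.0589] 0.7568091510476829
[[222.0, 184.0], [234.0, 175.0], [246.0, 172.0], [258.0, 171.0], [270.0, 174.0], [282.0, 180.0]]
rim [0.4926 0.0596] 0.3838341102262251
move tool [-0.0009 -0.      0.0011] [0.4939 0.0601 0.0989]
```

```bash
python3 -m inch '0 0 0 -0.8 6 0.8 0.9;0 0 0 0 5 0 0.9;0 0 0 0 4 0 0.9;0 0 0 0 2 0 0.9;0 0 0 0 2 0 0.9;0 0 0 0 0 0 0.9';python3 rel.py;python3 look.py s7 scene;python3 - <<'E'
import cv2
a=cv2.imread('pics/s7.png')[170:270,230:340];
cv2.imwrite('pics/st7.png',cv2.resize(a,(660,600),interpolation=2))
E
```

```text
clock: 11.52
eef_pos: [0.4923, 0.0607, 0.0792]
tool_rot: [-0.695, -0.129, 0.13, 0.695]
ft_force: [-0.3, -0.3, -1.4]
grip_width: 0.0211
cover [0.4919 0.0596] 0.7235323551739611
[[228.0, 188.0], [246.0, 181.0], [260.0, 180.0], [272.0, 182.0], [284.0, 188.0]]
rim [0.4927 0.0598] 0.23397674880455036
move tool [ 0.0007  0.     -0.0001] [0.4924 0.0607 0.0793]
11.625 [0.4925 0.0608 0.0794] [[0.933, 0.36, 0.0], [0.0, 0.0, -1.0], [-0.36, 0.933, -0.0]] [ 0.1227  0.3552 -0.2587  0.9567  0.      1.3253] 0.020918191465948872 [-0.0731  0.6057 -1.0079]
```

View pics/st7.png

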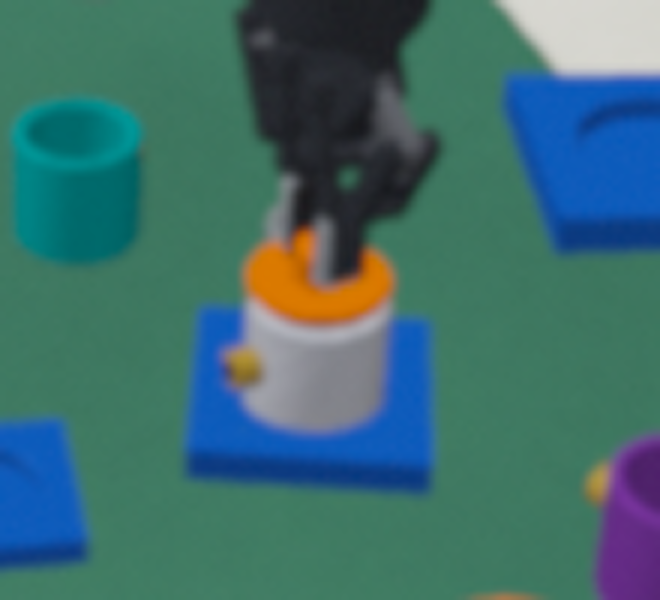

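```bash
python3 -m inch '0 0 0 0.5 1.5 0 0.9;0 0 0 0 1.5 0 0.9;0 0 0 0 0.5 0 0.9;0 0 0 0 0 0 0.9'
```

```text
clock: 12.12
eef_pos: [0.4928, 0.0609, 0.0757]
tool_rot: [-0.695, -0.129, 0.13, 0.695]
ft_force: [0.6, 0.2, -0.5]
grip_width: 0.0211
```

```bash
python3 -m inch '0 0 0 0 1 0 0.9;0 0 0 0 0.5 0 0.9;0 0 0 0 0 0 0.9';python3 -m inch '0 0 0 0 0.6 0 0.9;0 0 0 0 0 0 0.9'
```

```text
clock: 12.5
eef_pos: [0.4929, 0.0609, 0.0748]
tool_rot: [0.695, 0.13, -0.129, -0.695]
ft_force: [-0.8, 0.2, 5.4]
grip_width: 0.0209
clock: 12.75
eef_pos: [0.493, 0.0609, 0.0748]
tool_rot: [0.695, 0.13, -0.129, -0.695]
ft_force: [-2.6, -0.7, 8.8]
grip_width: 0.021
```

Contact came at TCP z = 0.0748, close to the predicted 0.0745, so the cover is down. Releasing.

```bash
python3 -m inch '0 0 0 0 0 0 0.7;0 0 0 0 0 0 0.5;0 0 0 0 0 0 0.3;0 0 0 0 -10 0 0.2;0 0 0 0 -25 0 0;0 0 0 0 -30 0 0;0 0 0 0 0 0 0;0 0 0 0 0 0 0'; python3 look.py w8 wrist cover_seat:.064;python3 look.py s8 scene;python3 - <<'E'
import cv2
a=cv2.imread('pics/s8.png')[170:270,230:340];
cv2.imwrite('pics/st8.png',cv2.resize(a,(660,600),interpolation=2))
E
```

```text
clock: 13.75
eef_pos: [0.4926, 0.0609, 0.1386]
tool_rot: [0.695, 0.129, -0.129, -0.695]
ft_force: [-0.5, -0.1, -0.2]
grip_width: 0.0856
13.8 [0.4922 0.0608 0.138 ] [[0.933, 0.36, -0.001], [-0.001, -0.0, -1.0], [-0.36, 0.933, 0.0]] [ 0.123   0.2955 -0.1732  1.1035  0.      1.3255] 0.08545368431831565 [ 1.1853  1.2587 -0.6487]
cover_seat 0.58 [250.  199.4] [0.4892 0.0569 0.064 ]
  ext cover_seat 0.62 [215.2 162.  294.2 235. ]
13.95 [0.492  0.0608 0.1377] [[0.933, 0.36, -0.002], [-0.002, -0.0, -1.0], [-0.36, 0.933, 0.001]] [ 0.123   0.2962 -0.1732  1.1036  0.      1.3255] 0.08509648777661777 [-0.0114  0.4043 -0.3523]
```

View pics/st8.png

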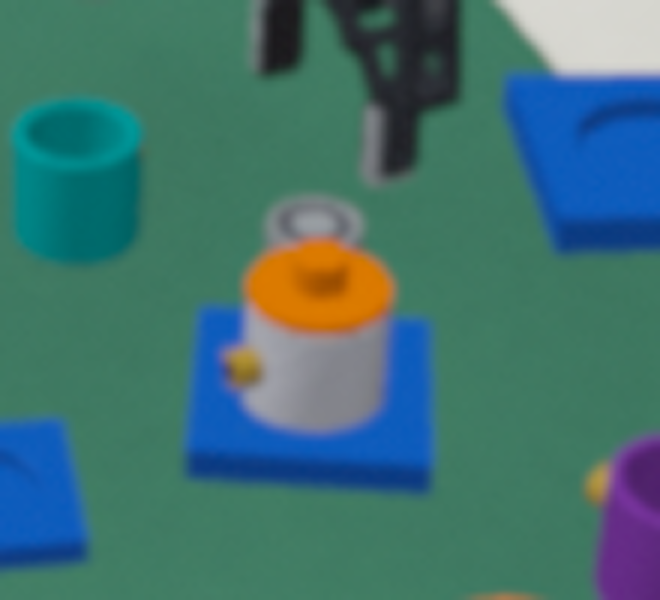

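View pics/w8.png

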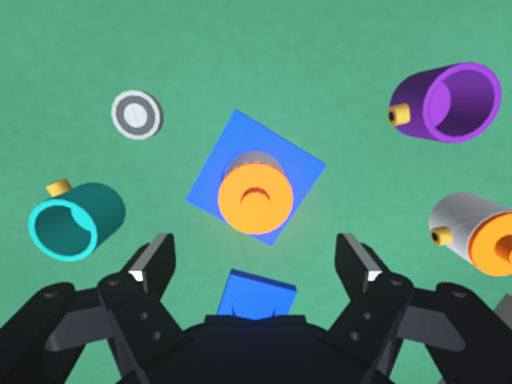

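Cover is seated level (scene crop: disc parallel to the rim). Now lowering the open jaws around the body.

```bash
python3 -m inch '0 0 0 0 30 -1 0;0 0 0 0 35 0 0;0 0 0 0 30 0 0;0 0 0 0 16 0 0;0 0 0 0 6 0 0;0 0 0 0 0 0 0';python3 look.py s9 scene;python3 look.py w9 wrist;python3 - <<'E'
import cv2
a=cv2.imread('pics/s9.png')[170:270,230:340];
cv2.imwrite('pics/st9.png',cv2.resize(a,(660,600),interpolation=2))
E
```

```text
clock: 14.7
eef_pos: [0.4929, 0.0599, 0.0214]
tool_rot: [-0.695, -0.129, 0.13, 0.695]
ft_force: [-0.2, -0.2, -0.0]
grip_width: 0.0852
14.75 [0.4935 0.06   0.022 ] [[0.933, 0.36, 0.0], [0.0, 0.0, -1.0], [-0.36, 0.933, -0.0]] [ 0.121   0.431  -0.3227  0.8168  0.      1.3236] 0.08543419244139457 [0.9459 0.5953 0.7876]
14.8 [0.4938 0.06   0.0223] [[0.933, 0.36, 0.001], [0.001, 0.0, -1.0], [-0.36, 0.933, -0.0]] [ 0.121   0.4305 -0.3224  0.8168 -0.      1.3236] 0.0853651262959658 [-0.8419  0.1875  0.5591]
```

View pics/st9.png

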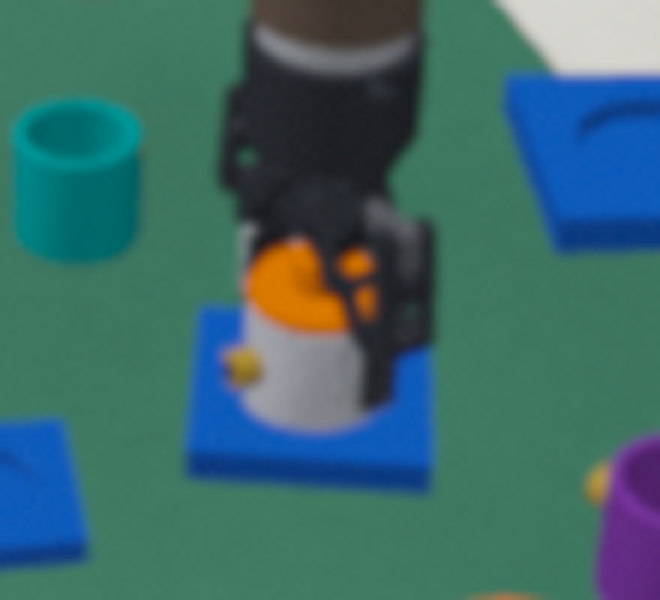

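View pics/w9.png

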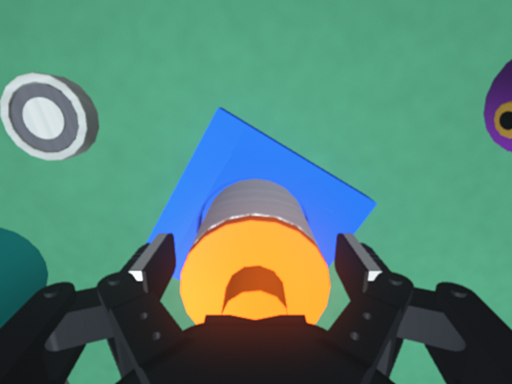

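```bash
python3 -m inch '0 0 0 0 2.5 0 0;0 0 0 0 0 0 0.15;0 0 0 0 0 0 0.25;0 0 0 0 0 0 0.4;0 0 0 0 0 0 0.8;0 0 0 0 0 0 0.8;0 0 0 0 0 0 0.8'; python3 look.py w10 wrist
```

```text
clock: 15.68
eef_pos: [0.4934, 0.06, 0.02]
tool_rot: [0.695, 0.13, -0.129, -0.695]
ft_force: [-0.7, 0.7, 5.7]
grip_width: 0.0621
15.725 [0.4934 0.06   0.02  ] [[0.933, 0.36, 0.001], [0.001, 0.0, -1.0], [-0.36, 0.933, -0.0]] [ 0.121   0.4335 -0.3253  0.8112  0.      1.3236] 0.06172453879373551 [-0.7824  0.1665  5.7841]
```

View pics/w10.png

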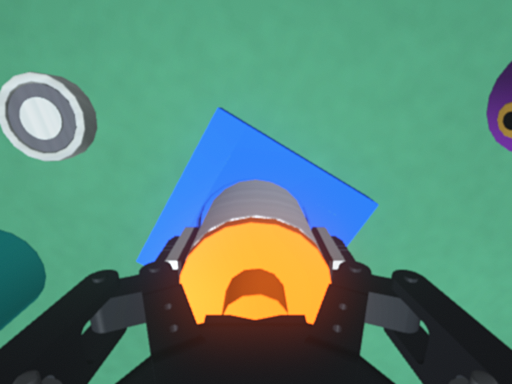

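Gripped at 62 mm with the cover undisturbed. Lifting gently.

```bash
python3 -m inch '0 0 0 0 -4 0 0.8;0 0 0 0 -8 0 0.8;0 0 0 0 -14 0 0.8;0 0 0 0 -18 0 0.8;0 0 0 0 -18 0 0.8;0 0 0 0 -10 0 0.8;0 0 0 0 0 0 0.8;0 0 0 0 0 0 0.8';python3 look.py w11 wrist; python3 look.py s11 scene housing:.08;python3 - <<'E'
import cv2
a=cv2.imread('pics/s11.png')[140:260,220:350];
cv2.imwrite('pics/st11.png',cv2.resize(a,(650,600),interpolation=2))
E
```

```text
clock: 16.73
eef_pos: [0.4927, 0.0599, 0.0907]
tool_rot: [-0.695, -0.129, 0.13, 0.695]
ft_force: [-0.3, -0.1, -4.1]
grip_width: 0.0617
16.775 [0.4925 0.0599 0.0905] [[0.933, 0.36, -0.002], [-0.002, -0.0, -1.0], [-0.36, 0.933, 0.0]] [ 0.121   0.3437 -0.2422  0.9865  0.      1.3236] 0.06202911417406498 [-0.565   0.2455 -3.1234]
16.825 [0.4925 0.0599 0.0904] [[0.933, 0.36, -0.002], [-0.002, -0.0, -1.0], [-0.36, 0.933, 0.0]] [ 0.121   0.3438 -0.2422  0.9865 -0.      1.3236] 0.06201245357649573 [ 0.8141  0.4721 -2.975 ]
housing 0.79 [238.9 206.4] [ 0.456  -0.0518  0.08  ]
housing 0.75 [284.6 214.3] [0.4994 0.0627 0.08  ]
housing 0.7 [340.6 267. ] [0.7044 0.1545 0.08  ]
  ext housing 0.7 [270.5 199.3 293.2 223.1]
  ext housing 0.57 [229.4 185.3 254.6 212.7]
```

View pics/st11.png

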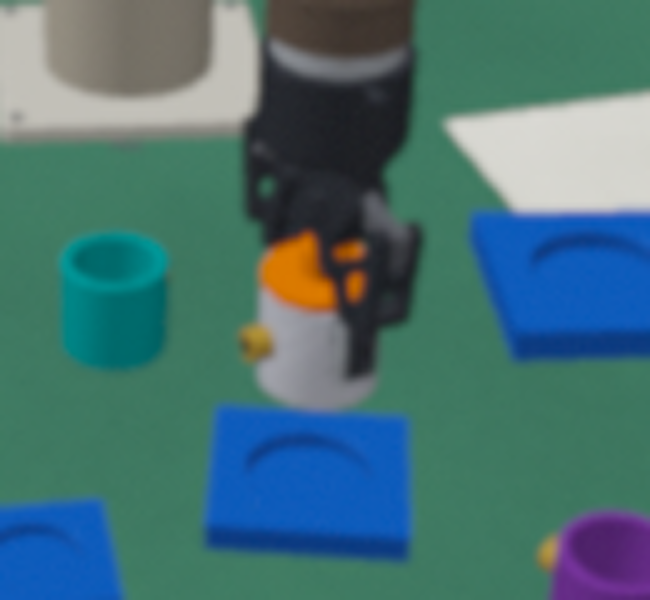

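View pics/w11.png

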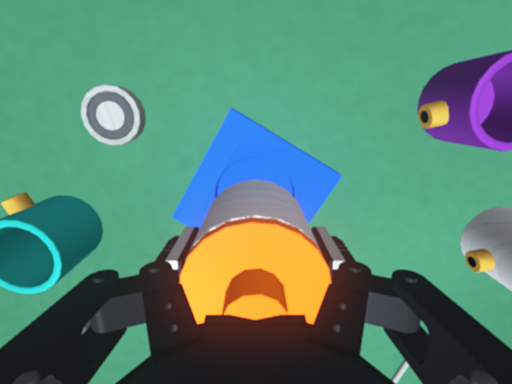

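```bash
python3 -m inch '0 0 0 -2 -12 -10 0.8;0 0 0 -4 -20 -25 0.8;0 0 0 -7 -20 -40 0.8;0 0 0 -8 -18 -45 0.8;0 0 0 -8 -12 -45 0.8;0 0 0 -8 -8 -45 0.8;0 0 0 -8 -3.5 -45 0.8;0 0 0 -7 0 -40 0.8;0 0 0 -5 0 -28 0.8;0 0 0 -3 0 -17 0.8;0 0 0 -1.3 0 -7.8 0.8;0 0 0 0 0 0 0.8'; python3 -m inch '0 3 0 0 0 0 0.8;0 5 0 0 0 0 0.8;0 5 0 0 0 0 0.8;0 3.5 0 0 0 0 0.8;0 1.8 0 0 0 0 0.8;0 0 0 0 0 0 0.8;0 0 0 0 0 0 0.8'
python3 look.py s12 scene centre:.2 port:.2 lens:.2; python3 look.py t12 top port:.2 lens:.2;python3 look.py w12 wrist;python3 - <<'E'
import cv2
a=cv2.imread('pics/s12.png')[110:290,20:220];
cv2.imwrite('pics/st12.png',cv2.resize(a,(666,600),interpolation=2))
E
```

```text
clock: 18.42
eef_pos: [0.5611, -0.2864, 0.1847]
tool_rot: [-0.695, -0.129, 0.13, 0.695]
ft_force: [-0.5, 1.2, -3.8]
grip_width: 0.062
clock: 19.3
eef_pos: [0.5612, -0.2862, 0.1848]
tool_rot: [-0.707, -0.018, 0.018, 0.707]
ft_force: [0.4, -0.5, -2.8]
grip_width: 0.0618
19.35 [ 0.5612 -0.2863  0.1847] [[0.999, 0.05, -0.0], [-0.0, 0.0, -1.0], [-0.05, 0.999, 0.0]] [-0.4718  0.5232  0.3013  1.3489  0.      1.0494] 0.061639857203176135 [ 0.5541 -0.0314 -3.5345]
centre 0.88 [239.5 196.4] [ 0.5935 -0.0589  0.2   ]
centre 0.87 [342.  259.8] [0.8156 0.1123 0.2   ]
centre 0.59 [139.7 192.7] [ 0.5642 -0.2806  0.2   ]
  ext centre 0.7 [230.7 186.9 255.4 213.8]
  ext centre 0.55 [328.6 242.7 358.3 279.6]
  ext centre 0.23 [ 15.6 181.4 170.7 284.7]
port 0.88 [329.1 251.3] [0.7908 0.0947 0.2   ]
port 0.76 [250.  196.4] [ 0.5949 -0.0357  0.2   ]
port 0.59 [120.8 195.1] [ 0.5716 -0.321   0.2   ]
  ext port 0.77 [326.1 244.  356.5 276.3]
  ext port 0.7 [228.8 187.8 254.1 213.9]
  ext port 0.23 [263.2 219.8 302.8 251.5]
lens 0.8 [ 79.3 196.4] [ 0.5713 -0.4112  0.2   ]
  ext lens 0.81 [ 15.6 182.2 173.4 283.9]
  ext lens 0.61 [137.9 174.4 152.9 186.2]
  ext lens 0.61 [161.8 292.4 253.7 304.1]
19.7 [ 0.5611 -0.2867  0.1847] [[0.999, 0.049, -0.0], [-0.0, 0.0, -1.0], [-0.049, 0.999, 0.0]] [-0.4723  0.5235  0.3015  1.3489 -0.      1.0497] 0.061776042706023916 [ 0.0951 -0.0496 -2.2104]
port 0.91 [168.1 177.3] [0.5618 0.1419 0.2   ]
  ext port 0.61 [233.4 259.1 260.6 285.5]
  ext port 0.6 [146.7 150.9 170.9 183. ]
  ext port 0.41 [341.3 170.6 350.1 183.6]
lens 0.33 [211.1 211.8] [0.4803 0.0451 0.2   ]
  ext lens 0.7 [320.7 151.2 467.9 208. ]
19.95 [ 0.5612 -0.2866  0.1847] [[0.999, 0.049, -0.0], [-0.0, 0.0, -1.0], [-0.049, 0.999, 0.0]] [-0.4722  0.5234  0.3015  1.3489  0.      1.0498] 0.061859384846535956 [-0.0942 -0.5145 -3.2978]
```

View pics/st12.png

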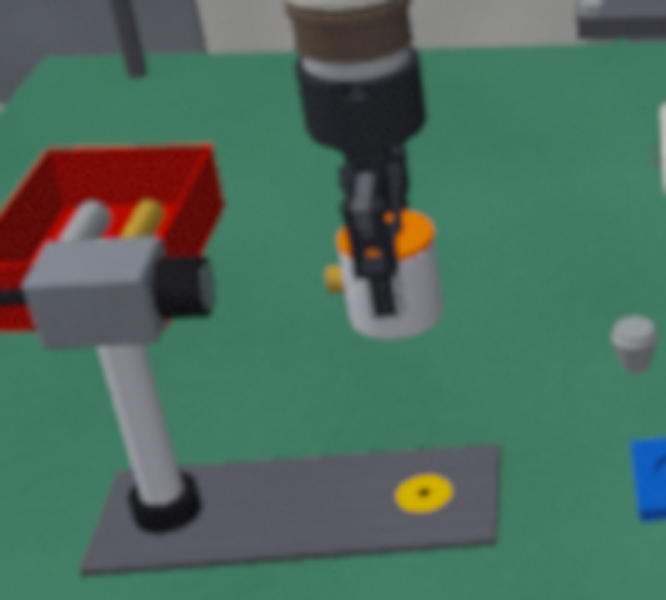

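View pics/t12.png

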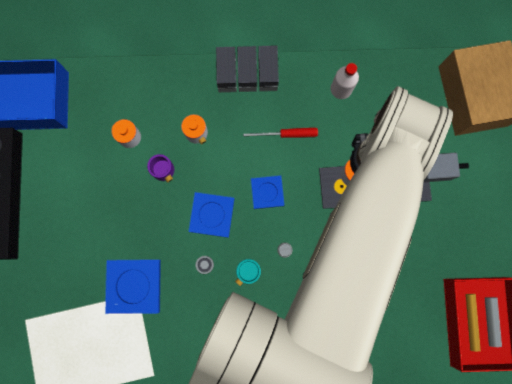

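View pics/w12.png

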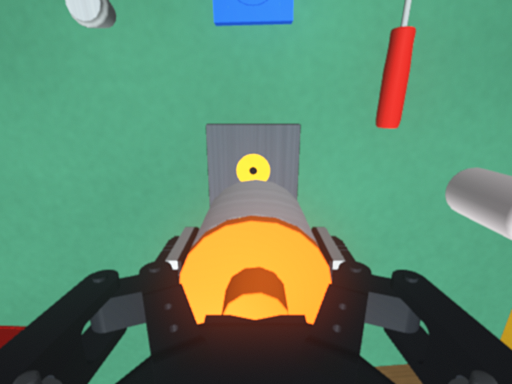

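```bash
python3 - <<'E'
from fit import *
c=bot.camera("wrist");print(onz(c,(253,169.5),.008));a,b=[onz(c,p,.008) for p in((207,124),(299,124))];d=a-b;print('edge angle',np.degrees(np.arctan2(d[1],d[0])),np.linalg.norm(d))
s=bot.camera("scene");print(proj(s,(.561,-.2865,.2)),proj(s,(.561+.002,-.3285,.2)),bot.get_obs()['joint_vel'])
E
```

```text
[ 0.5587 -0.2861  0.008 ]
edge angle -177.16492558257596 0.10540162535840311
[137.2245 192.0263] [118.052  193.1334] [-0.002   0.0002 -0.0007 -0.     -0.0007  0.0006]
```

The checks agree: spot within about 2.5 mm, heading within 1°, port at lens height, arm at rest. Handing in.

```bash
python3 - <<'E'
from workcell import bot
print(bot.job_done());o=bot.get_obs();print(o['clock'],o['eef_pos'],o['grip_width'],o['ft_force'])
E
```

```text
the job is handed in; nothing more can be done
None
the job is handed in; nothing more can be done
```

I set the cover on the housing, let it go, then gripped the housing by its body, lifted it out of the nest and held it in front of the lens. The job was handed in at about 20 s, against the 53 s limit. No verdict is reported, so the results below are my own last checks.

- **Cover:** it touched down at tool height 0.0748 m, against 0.0745 m expected. The pictures showed it level after release. In the last wrist picture it sits where it did when I gripped the housing.
- **Grip:** the fingers hold at 62 mm, the housing's diameter, and the wrist force of about 3–4 N fits the load.
- **Position:** the tool is at (0.561, -0.2865, 0.1847) m, which puts the housing's middle at about 0.2 m. The yellow spot measured between (0.559, -0.286) and (0.561, -0.2875), so it is about 2.5 mm off at most.
- **Facing:** the port points along about -87.2°, and the stand along -87.2° to -87.3°.
- **At rest and clear:** joint speeds were about zero. The other parts looked unmoved in the last pictures; I did not measure them. I saw no contact with the camera stand.

Two readings disagreed slightly. The network placed the housing's middle about 6 mm from the tool-based position and the port about 3 pixels off, both within the network's usual error. The opening read 21 mm on the 24 mm knob, but the cover held firmly.

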